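# Latch the jig leaf and hold the setting pin through both bushings

### The job

Close the drill jig: press the red pad of its sprung leaf down until the catch snaps over the leaf's tip and keeps it down by itself, and take the hand off it. Then lift the orange-handled setting pin from its wooden stand, thread it from above through the brass bushing in the leaf and on into the brass bushing in the base below, and finish holding it there by its handle, upright, with its steel collar about 1 cm above the upper bushing and not resting on it. Leave the other tools on the bench where they are.

Things in the scene. Friction and masses are not known exactly. Their poses are not given: they have to be found in the camera images.
- jig: the leaf jig, fixed to the bench: dark steel base plate 230 x 80 x 8 mm with a blue bushing block and blue hinge cheeks (tops 103 mm up) at its +x end. Origin under the centre of the base plate, z up, x along the leaf from the catch (at x = -94 mm) to the hinge (axis along y at x = +90 mm, 91 mm up). The catch is a steel pawl at the leaf's free end, its top 111 mm up when upright; it is sprung towards the leaf and snaps over the leaf's steel tongue as that comes down
- leaf (a joint): angle of the aluminium leaf (48 mm wide, 12 mm thick) above level: about 0.42 when sprung up (start), about 0 when the catch holds it down, at most 0.025 below level when pressed against its stop. A spring pushes it up; pressing the pad down takes 2 to 8 N if done slowly (press at about 40 mm/s or less; a push of 14 N reaches the stop), and the leaf must be pressed a little below level (to the stop) for the catch to snap over
- leaf_pad (a point): centre of the top face of the red round pad (28 mm across) on the leaf, where it is pressed; 100 mm above the bench when the leaf is level and 135 mm from the hinge axis. It moves with the leaf
- leaf_bush (a point): centre of the flared mouth of the upper brass bushing, in the leaf, 80 mm from the hinge axis, moving with the leaf; 102 mm above the bench when the leaf is level, then straight above the lower bushing. Bore 15 mm through, mouth flared to 20 mm, 29 mm across outside; z is its axis. The leaf's underside is 17 mm below this point
- base_bush (a point): centre of the flared mouth of the lower brass bushing on the blue block, 51 mm above the bench; x = +10 mm in the jig's frame. Bore 15 mm, mouth flared to 20 mm, 43 mm deep to a solid floor; z is its axis
- pin_stand: wooden stand fixed to the bench, 60 x 60 mm block on a 100 x 100 x 8 mm foot, top 100 mm up, with a 17 mm upright hole in its middle; origin under its centre. The pin hangs in the hole by its collar
- pin_grip (a point): centre of the pin's square orange handle (22 x 22 mm across, 46 mm high; its faces look along this point's x and y); z points up along the pin. The handle is above a steel collar 30 mm across and 4 mm thick, whose underside lies 27 mm below this point; below it hangs a 12 mm round steel shaft, 88 mm long. The pin weighs about 0.15 kg
- pin_tip (a point): lower end of the pin's shaft, 115 mm below pin_grip and 88 mm below the collar's underside; the last 7 mm taper to 5 mm across
- alu_part: machined aluminium part with a boss, 45x70x33 mm, bystander; origin under its centre
- driver_2: yellow screwdriver, 176 mm long, lying, bystander; origin under its centre
- v_block: steel V-block, 50x50x40 mm, bystander; origin under its centre
- oak_block: oak block 42x95x22 mm, bystander, between jig and stand; origin under its centre
- felt_marker: marker pen with a black cap, 18x125x18 mm, lying, bystander, between jig and stand; origin under its centre
There are look-alikes about, which are no part of the job. Leave any green look-alike of the part that bears pin_grip alone.

How it is judged (in metres and radians):
On the way, in this order (a step that is already met when the one before it is completed fails the run):
1. the catch holds the leaf down with the hand off the jig (value of joint leaf below 0.035 rad and contact force between each of the arm, the fingers and jig below 0.2 N), for 0.3 s.
2. the pin's tip has entered the upper bushing from above (horizontal distance between pin_tip and leaf_bush below 0.007 m and z of pin_tip in the frame of leaf_bush below -0.003 m and z of pin_tip in the frame of base_bush above 0.002 m), for 0.04 s.
At the end, for the whole second after the job is handed in: Leaf latched (within 0.035 rad of level); the pin, gripped (over 1 N), still (under 20 mm/s) and upright (within 0.08 rad), spans both bushings, its tip 12 to 34 mm below the lower mouth, so its collar hangs 3 to 25 mm above the upper bushing; loose bystanders within 40 mm of their places (value of joint leaf below 0.035 rad and horizontal distance between pin_tip and base_bush below 0.006 m and z of pin_tip in the frame of base_bush between -0.034 and -0.012 m and angle between the z axis of pin_grip and the z axis of jig, either way round below 0.08 rad and contact force between the fingers and pin above 1 N and linear speed of pin below 0.02 m/s and distance of each of alu_part, driver_2, v_block, oak_block, felt_marker from where it was at the start of the episode below 0.04 m); the arm keeps its last pose, push and grip.
It fails at once if a bystander is pushed away (distance of any of alu_part, driver_2, v_block, oak_block, felt_marker from where it was at the start of the episode above 0.04 m).
It also fails if it takes over 54 s, if anything falls off the work surface, if the arm or the gripper's body presses on something with over 40 N, if the wrist force passes 120 N, or if a joint passes its speed limit or range.

### The arm

A 6-joint arm with a two-finger parallel gripper is mounted at the origin on a cart in front of the work surface, level with it; the furniture and walls round the work are solid. World frame = base frame: x ahead of the robot, y to its left, z up, the work surface at z = 0. Lengths are in mm, angles in rad, forces in N, time in s.
With the tool pointing down it reaches from about 375 to 900 mm from the base axis. Payload 3.1 kg.
Tool frame: the origin (TCP) lies midway between the tips of the shut fingers; the grasp point (between the pads) lies 19 mm behind it (pinch_z is the z of the grasp point in the tool frame, in mm); z points along the fingers, y is the direction in which the jaws open and shut (so a half turn about z gives the same grasp; the last joint's range is limited). The gripper opens to 85 mm and grips with 20 to 120 N. Pads are 22 mm wide; open, the fingers measure 114 mm over their backs; the gripper's body (76 mm by 85 mm) begins 54 mm behind the grasp point. The pads swing forward as they close: fully open they stand 13 mm farther back than shut.
Start: joints at [1.022, 0.527, 1.433, -0, 1.181, -0.178], TCP at [226.434, 582.515, 196.71] pointing down, gripper open.
Joint ranges: [-3.08, 3.08], [-0.75, 2.2], [0.22, 2.44], [-1.43, 4.57], [0, 2.65], [-2.85, 2.85]. Speed limits (rad/s): [2.79, 2.79, 3.14, 3.14, 3.14, 3.14].

### API

Orientations are given as a 3x3 rotation matrix whose columns are the frame's x, y, z axes.
In Python, from bench import read_state, grab_frame, finish_job, pinch_z gives the robot as it stands.
- The arm moves only by the tool jog_arm, never from a script. Its argument "steps" is a list that holds one entry, the list of rows, each a list of 7 numbers: the closure, from 0 (fully open) to 1 (shut), then the shift along the tool's x, y, z in mm, then the turn, a rotation vector about the tool's x, y, z in rad. In form: [[[grip, dx, dy, dz, wx, wy, wz], ...]]. A call has 1 to 20 rows; each row shifts and turns the pose as measured when the row begins, along the tool's axes as they then stand; what a row does not reach is not made up. A row lasts 1/12 s, in which the tool goes at most 41.7 mm and 7.16 degrees, less where a joint would pass 70% of its speed; a pose out of reach is approached as far as the arm can. A call is refused whole if a number of a shift passes 41.7 or a number of a turn 0.125, either way. A call with a gripper value outside its range is refused whole. The fingers move at their own pace and stop on an object; "grip_force" is the grip in N (left out, the last holds). Time passes only in rows, so rows that do not move let the fingers close. It gives the time, the measured TCP pose, the force and the opening at its end, in the units of the state.
- read_state(): the state, without advancing time (a new reading comes with each control period).
- grab_frame(name): name is "scene" or "top"; returns a dict with "image" (480x640x3 uint8, red, green, blue), "intrinsics" (3x3 intrinsics, pixels), "extrinsics" (4x4, takes a point from camera to world coordinates). Camera axes: x right, y up, looking along -z (the intrinsics and any distortion apply to the point x, -y, -z); pixel columns grow to the right and rows downward; lengths in mm; the calibration is good to about 2 mm. A picture is of the moment at which its call begins. There is no depth.
- finish_job(): hands the job in, once; it reports no verdict.
The state is a dict: "clock": time; "joint_positions": joint angles; "qd": joint speeds; "tau": joint torques, N m; "tcp_pos": TCP position; "ee_rot": TCP orientation; "wrist_force": force on the tool from outside, world axes, zero at the start; "ft_torque": the same for the moment, N m; "width": finger opening in mm.
Only numpy, scipy, OpenCV 4.12 (cv2) and the standard library are available. Lean on these libraries where they do the work, as an engineer would, in place of code of your own. Each camera call takes 0.05 s, during which the arm holds its last target. There are 200 camera calls.

## Working session

There is one attempt and no reset: what is moved stays moved. The work goes in short steps, Python scripts to look and compute and a tool call to move; the robot and the scene stay as the last step left them, time stands still between calls to the robot, and variables do not carry over. Pictures are saved under pics/ and viewed, about 8 in all and at most 12, crops included, and the job is handed in when it is done.

Besides the shell and the picture viewer there is one more tool, called after "Call:" as name(argument=value, ...) on one line, values as JSON. jog_arm: Moves the arm, as the interface text tells. Its arguments: {"type":"object","properties":{"steps":{"type":"array"},"grip_force":{"type":"number"}},"required":["steps"]}

```bash
mkdir -p pics; ls; cat > h.py <<'E'
import numpy as np, cv2
from bench import *
def cam(n): 
    f=grab_frame(n); return f["image"],np.array(f["intrinsics"]),np.array(f["extrinsics"])
def ray(K,T,u,v,z):
    d=np.linalg.inv(K)@[u,v,1]; d=T[:3,:3]@[d[0],-d[1],-d[2]]; o=T[:3,3]
    return o+d*(z-o[2])/d[2]
def proj(K,T,p):
    q=T[:3,:3].T@(np.array(p)-T[:3,3]); q=K@[q[0],-q[1],-q[2]]; return q[:2]/q[2]
E
python3 - <<'E'
from h import *
f=grab_frame("top");print(f.keys())
for n in("top","scene"):
    I,K,T=cam(n);cv2.imwrite(f"pics/{n}0.png",I[:,:,::-1]);np.savez(n,K=K,T=T,I=I);print(K,T.round(3))
print(read_state(),pinch_z)
E
```

```text
pics
dict_keys(['image', 'intrinsics', 'extrinsics'])
[[519.81839355   0.         310.65498886]
 [  0.         519.81839355 246.29877827]
 [  0.           0.           1.        ]] [[-6.000000e-03  9.930000e-01 -1.170000e-01  5.170350e+02]
 [-1.000000e+00 -1.000000e-02 -2.600000e-02  3.116900e+01]
 [-2.700000e-02  1.170000e-01  9.930000e-01  1.189175e+03]
 [ 0.000000e+00  0.000000e+00  0.000000e+00  1.000000e+00]]
[[520.40885238   0.         319.01441962]
 [  0.         520.40885238 237.71369945]
 [  0.           0.           1.        ]] [[-4.66000e-01  3.70000e-01 -8.04000e-01 -1.97495e+02]
 [-8.85000e-01 -2.01000e-01  4.21000e-01  4.85215e+02]
 [-6.00000e-03  9.07000e-01  4.21000e-01  5.23154e+02]
 [ 0.00000e+00  0.00000e+00  0.00000e+00  1.00000e+00]]
{'clock': 0.15, 'joint_positions': array([ 1.02149018e+00,  5.28252564e-01,  1.43357730e+00,  3.19618249e-05,
        1.18141960e+00, -1.78498466e-01]), 'qd': array([ 0.0009185 , -0.00452204, -0.00183657,  0.00114015,  0.00060478,
        0.00024043]), 'tau': array([ 1.28987842e-03, -4.42742121e+01, -1.78276545e+01, -1.91372301e-04,
        5.64378948e-03, -3.78612708e-05]), 'tcp_pos': array([226.12905444, 582.02432132, 195.96827704]), 'ee_rot': array([[-9.32030422e-01,  3.62378945e-01, -8.90232219e-04],
       [ 3.62379895e-01,  9.32029430e-01, -1.39763322e-03],
       [ 3.23249775e-04, -1.62523894e-03, -9.99998627e-01]]), 'wrist_force': array([-0.40949802, -0.96203168,  0.90650038]), 'ft_torque': array([ 0.00917015, -0.01174953, -0.02270315]), 'width': 85.1486901024372} -18.700000000000003
```

View pics/top0.png

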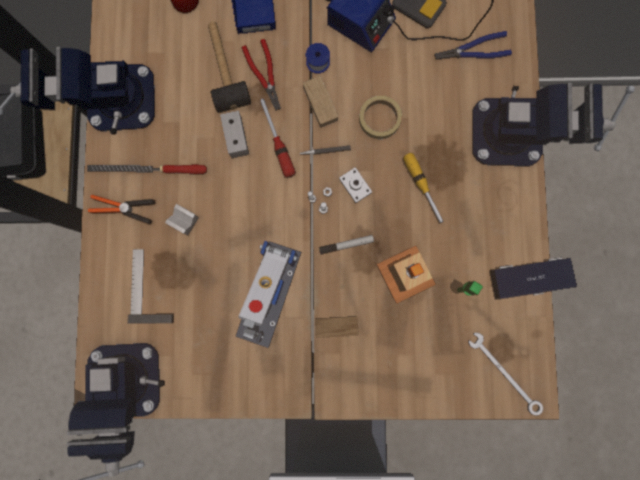

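View pics/scene0.png

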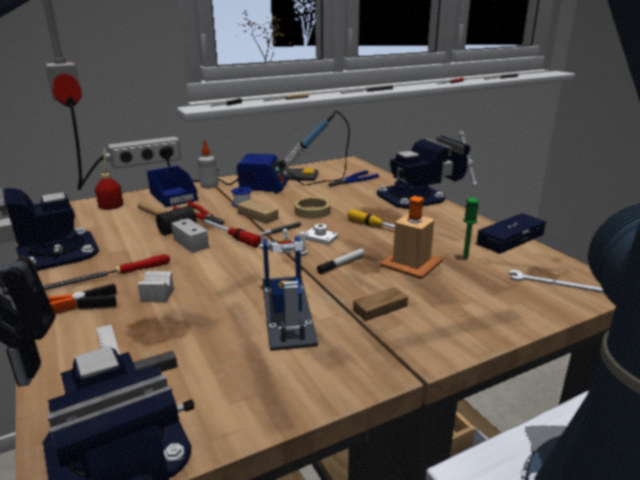

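The top view shows the jig around (268,295), with the red pad at (255,306), the brass bushing at (265,282) and the hinge cheeks at (265,247)–(293,257). Candidates for the pin are the orange handle in the wooden stand at (417,269) and a green look-alike at (474,288). In the scene view these are at (416,207) and (471,210). I choose the orange one. Next are close crops.

```bash
python3 - <<'E'
import numpy as np,cv2
a=np.load("top.npz")["I"];b=np.load("scene.npz")["I"]
c1=cv2.resize(a[232:352,225:305],None,fx=5,fy=5,interpolation=3)
c2=cv2.resize(a[240:310,370:450],None,fx=5,fy=5,interpolation=3)
c3=cv2.resize(b[190:280,375:455],(400,450),interpolation=3)
im=np.zeros((600,800,3),np.uint8);im[:,:400]=c1;im[:350,400:]=c2
cv2.imwrite("pics/crop1.png",im[:,:,::-1])
d=cv2.resize(b[228:352,255:325],None,fx=4.8,fy=4.8,interpolation=3)
im=np.zeros((600,800,3),np.uint8);im[:d.shape[0],:d.shape[1]]=d;im[:450,400:]=c3
cv2.imwrite("pics/crop2.png",im[:,:,::-1])
E
```

```text
(no output)
```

View pics/crop1.png

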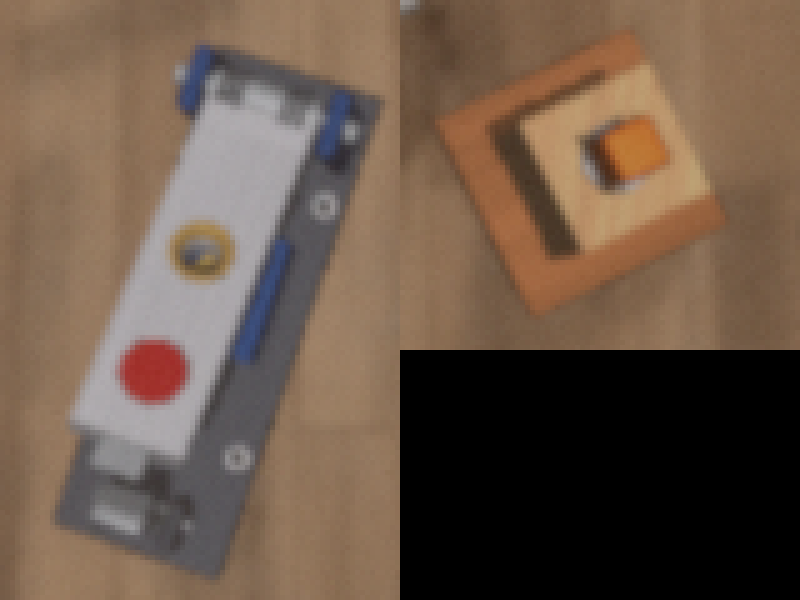

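View pics/crop2.png

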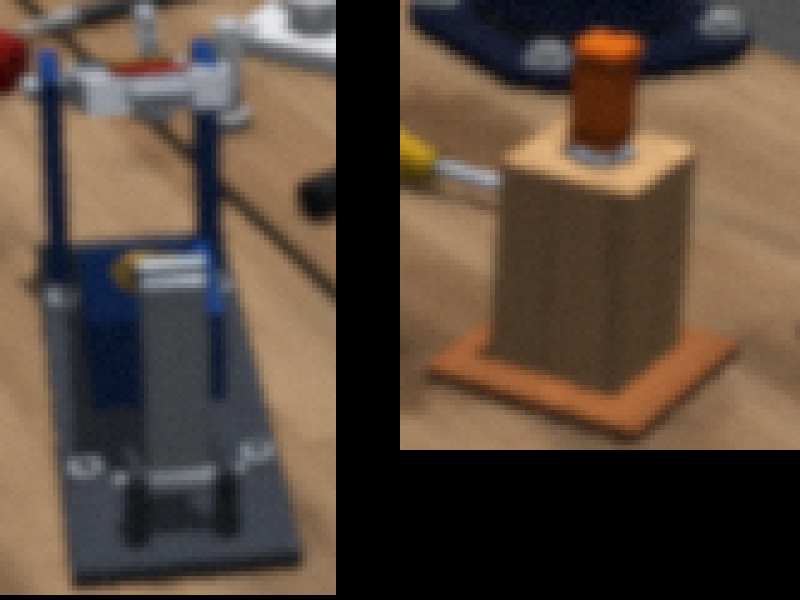

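The crops show, in top-view pixels, the plate corners at (301,252), (268,348) and (236,336), the pad at (255.6,306.2) and the upper bush at (265.6,282.2). The handle top is at (417.5,269.4), orange with a steel collar in the stand, which confirms the choice. Next I fit the poses.

```bash
cat > fit.py <<'E'
from h import *
from scipy.optimize import least_squares as ls
t=np.load("top.npz");s=np.load("scene.npz")
A=lambda c:(225+c[0]/5,232+c[1]/5); B=lambda c:(370+(c[0]-400)/5,240+c[1]/5)
S=lambda c:(255+c[0]/4.8,228+c[1]/4.8); S2=lambda c:(375+(c[0]-400)/5,190+c[1]/5)
def R(a):return np.array([[np.cos(a),-np.sin(a),0],[np.sin(a),np.cos(a),0],[0,0,1]])
def run(pts,x0):
    f=lambda x:np.concatenate([proj(c["K"],c["T"],R(x[2])@p(x)+[x[0],x[1],0])-uv for c,uv,p in pts])
    r=ls(f,x0,loss="soft_l1");return r.x,f(r.x).reshape(-1,2).round(1)
P=lambda *p:(lambda x:np.array(p,float))
def lf(d,h): return lambda x:np.array([90-d*np.cos(x[3])+h*np.sin(x[3])*0+h*np.sin(x[3]),0,91+d*np.sin(x[3])+h*np.cos(x[3])])
E
cat > m.py <<'E'
from fit import *
# jig: x from catch to hinge. pad 9mm, bush 11mm above hinge axis
g=ray(t["K"],t["T"],*A((210,300)),8)
pts=[(t,A((382,98)),P(115,-40,8)),(t,A((217,578)),P(-115,-40,8)),(t,A((55,522)),P(-115,40,8)),
 (t,A((153,371)),lf(135,9)),(t,A((203,251)),lf(80,11)),(s,S((75,583)),P(-115,40,0)),(s,S((300,562)),P(-115,-40,0))]
j,r=run(pts,[g[0],g[1],-.3,.42]);print("jig",j.round(3),r.tolist())
g=ray(t["K"],t["T"],*B((583,170)),8)
pts=[(t,B((438,122)),P(50,50,8)),(t,B((630,30)),P(50,-50,8)),(t,B((727,222)),P(-50,-50,8)),(t,B((538,316)),P(-50,50,8)),
(t,B((650,65)),P(30,-30,100)),(t,B((712,195)),P(-30,-30,100)),(t,B((580,253)),P(-30,30,100)),(s,S2((620,440)),P(-50,50,0))]
q,r=run(pts,[g[0],g[1],.4]);print("stand",q.round(3),r.tolist())
h=ray(t["K"],t["T"],*B((637,147)),150);print("handle top(top cam)",h.round(1))
print("handle top->scene",proj(s["K"],s["T"],h),S2((608,45)))
# handle yaw from top face edges
c=[ray(t["K"],t["T"],*B(p),150) for p in((598,133),(655,117),(670,160),(612,178))]
for i in range(4):
    d=c[(i+1)%4]-c[i];print(np.linalg.norm(d).round(1),np.arctan2(d[1],d[0]).round(2))
for n,p in(("pad_up",lf(135,9)(j)),("pad0",lf(135,9)([0,0,0,0])),("bush",[10,0,102])):
    print(n,(R(j[2])@p+[j[0],j[1],0]).round(1))
E
python3 m.py
```

```text
jig [ 5.50131e+02  1.58915e+02 -3.37000e-01  3.96000e-01] [[0.3, -0.3], [-0.1, 0.2], [-1.1, -0.3], [-0.0, 0.0], [-0.3, -0.0], [-0.1, 0.1], [1.4, -0.2]]
stand [ 5.90775e+02 -1.53220e+02  4.22000e-01] [[-0.9, -0.9], [0.5, -0.8], [0.6, 0.8], [-1.8, 0.6], [-0.3, -0.5], [-0.0, -0.4], [0.3, 0.0], [2.8, 0.9]]
handle top(top cam) [ 591.5 -153.5  150. ]
handle top->scene [417.01405897 197.4165655 ] (416.6, 199.0)
23.6 -1.31
18.0 -2.84
24.2 1.86
18.7 0.27
pad_up [520.8 169.2 151.3]
pad0 [507.7 173.8 100. ]
bush [559.6 155.6 102. ]
```

Poses agree: residuals are 1–2 px, and the handle sits over the stand's centre to within 1 mm. The pad when up is at (521,169,151) and at (508,174,100) when level. The start pose is beside a vise, so I go up first and shut the fingers.

Call:
jog_arm(steps=[[[1,0,0,-30,0,0,0],[1,0,0,-30,0,0,0],[1,-25,-16,0,0,0,0],[1,-25,-16,0,0,0,0],[1,-25,-16,0,0,0,0],[1,-25,-16,0,0,0,0],[1,-25,-16,0,0,0,0],[1,-25,-16,0,0,0,0],[1,-25,-16,0,0,0,0],[1,-25,-16,0,0,0,0],[1,-25,-16,0,0,0,0],[1,-25,-16,0,0,0,0]]], grip_force=40)

```text
clock: 1.15
tcp_pos: [402.8, 336.2, 254.7]
ee_rot: [[-0.936, 0.351, -0.006], [0.351, 0.936, -0.005], [0.004, -0.007, -1.0]]
wrist_force: [0.4, 0.0, -1.1]
width: 0.1
```

Call:
jog_arm(steps=[[[1,-24,-16,0,0,0,0],[1,-24,-16,0,0,0,0],[1,-24,-16,0,0,0,0],[1,-24,-16,0,0,0,0],[1,-24,-16,0,0,0,0],[1,-24,-16,0,0,0,0],[1,-20,-14,0,0,0,0],[1,0,0,20,0,0,0],[1,0,0,20,0,0,0],[1,0,0,20,0,0,0],[1,0,0,0,0,0,0]]])

```text
clock: 2.07
tcp_pos: [526.9, 158.3, 192.1]
ee_rot: [[-0.933, 0.361, -0.003], [0.361, 0.933, -0.008], [0.0, -0.008, -1.0]]
wrist_force: [0.0, 0.1, 0.1]
width: -0.0
```

```bash
cat > go.py <<'E'
import sys
from h import *
# go.py x y z [yaw of tool y axis]: shift in tool axes + turn about tool axes to vertical/yaw
a=[float(v) for v in sys.argv[1:]]
from scipy.spatial.transform import Rotation as Ro
s=read_state();M=s["ee_rot"];p=s["tcp_pos"]
c=a[3] if len(a)>3 else np.arctan2(M[1,1],M[0,1])
y=np.array([np.cos(c),np.sin(c),0]);z=np.array([0,0,-1.]);G=np.c_[np.cross(y,z),y,z]
print("t",s["clock"],"p",p.round(1),"yaw",np.arctan2(M[1,1],M[0,1]).round(3),"q",s["joint_positions"].round(2),"F",s["wrist_force"].round(1),"w",round(s["width"],1))
print("shift",(M.T@(np.array(a[:3])-p)).round(1),"turn",Ro.from_matrix(M.T@G).as_rotvec().round(3))
E
python3 go.py 520 169.5 160
```

```text
t 2.0667 p [526.9 158.3 192.1] yaw 1.202 q [ 0.09  0.43  1.62 -0.01  1.09 -1.1 ] F [0.  0.1 0.1] w -0.0
shift [10.4  8.2 32. ] turn [-0.008 -0.    -0.   ]
```

Call:
jog_arm(steps=[[[1,10,8,10,-0.008,0,0],[1,1,0,12,0,0,0],[1,0,0,4,0,0,0],[1,0,0,0,0,0,0]]])

```text
clock: 2.4
tcp_pos: [519.7, 169.9, 166.2]
ee_rot: [[-0.932, 0.361, -0.001], [0.361, 0.932, 0.0], [0.001, -0.0, -1.0]]
wrist_force: [0.5, -0.3, 0.4]
width: 0.0
```

```bash
python3 go.py 519.5 169.6 150; python3 - <<'E'
from h import *
for n in("scene","top"):
    I,K,T=cam(n);p=read_state()["tcp_pos"];u=proj(K,T,p).astype(int);print(n,u)
    r=I[u[1]-60:u[1]+60,u[0]-50:u[0]+50];cv2.imwrite(f"pics/p_{n}.png",cv2.resize(r,None,fx=4,fy=4,interpolation=3)[:,:,::-1])
a,b=[cv2.imread(f"pics/p_{n}.png") for n in("scene","top")]
cv2.imwrite("pics/p1.png",np.hstack([a,b]))
E
```

```text
t 2.4 p [519.7 169.9 166.2] yaw 1.201 q [ 0.11  0.46  1.66  0.    1.02 -1.09] F [ 0.5 -0.3  0.4] w 0.0
shift [ 0.  -0.4 16.2] turn [-0.    -0.001 -0.   ]
scene [286 234]
top [254 306]
```

View pics/p1.png

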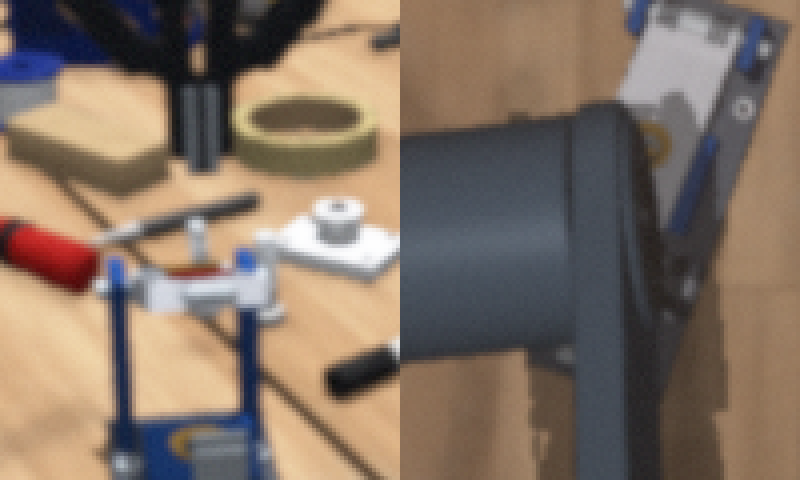

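The scene crop shows the fingertips at about scene pixel (286,216), but the measured TCP projects to (286,234), so the tip appears some 28 mm higher than reported. I'll check whether the picture lagged or there is an offset before pressing.

```bash
python3 - <<'E'
from h import *
I,K,T=cam("scene");s=read_state();print(s["clock"],s["tcp_pos"],abs(T-np.load("scene.npz")["T"]).max(),abs(K-np.load("scene.npz")["K"]).max())
R=s["ee_rot"]
for d in(0,-19,-30,-73):print(d,proj(K,T,s["tcp_pos"]+R[:,2]*d))
r=I[150:270,236:336];r=cv2.resize(r,None,fx=5,fy=5,interpolation=3)
cv2.imwrite("pics/p2.png",r[:,:,::-1])
E
```

```text
2.55 [520.920394   169.8547704  167.30461531] 0.0 0.0
0 [286.49534332 233.73511705]
-19 [286.13515115 223.17836256]
-30 [285.92349584 216.97502629]
-73 [285.07332304 192.05759004]
```

View pics/p2.png

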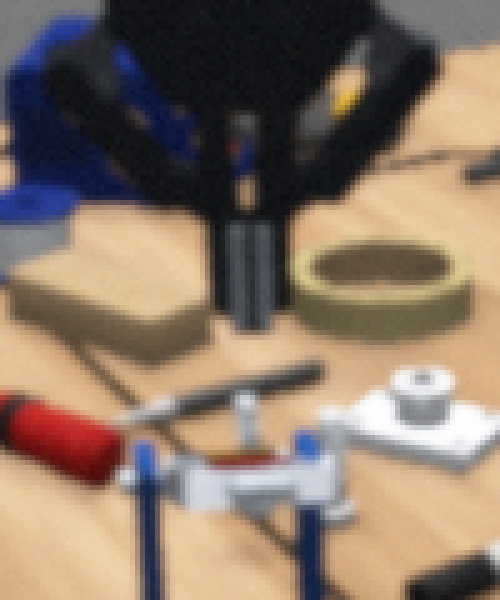

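```bash
python3 - <<'E'
from fit import *
K,T=s["K"],s["T"]
print("start tcp scene",proj(K,T,[226.1,582,196]), "top",proj(t["K"],t["T"],[226.1,582,196]))
j=[550.1,158.9]
for p in((90,30,103),(90,-30,103),(-45,0,100),(-94,0,111),(-31,0,151)):
    w=R(-.337)@p+[*j,0];print(p,proj(K,T,w),proj(t["K"],t["T"],w))
I,K2,T2=cam("top")
st=read_state();print(st["tcp_pos"],proj(K2,T2,st["tcp_pos"]))
for z in(167,240,300,400,450):print(z,proj(K2,T2,[520.5,170,z]))
a=cv2.resize(s["I"][230:430,0:130],None,fx=3,fy=3,interpolation=3)
b=cv2.resize(I[200:400,120:340],None,fx=1.8,fy=1.8,interpolation=3)
im=np.zeros((600,790,3),np.uint8);im[:,:390]=a;im[:b.shape[0],390:390+b.shape[1]]=b
cv2.imwrite("pics/p3.png",im[:,:,::-1])
E
```

```text
start tcp scene [-15.36488349 427.34884345] top [ 30.12410226 467.15653674]
(90, 30, 103) [266.4454529  239.47125815] [264.53500017 246.98733239]
(90, -30, 103) [297.75300119 237.34956109] [291.35846532 256.10238505]
(-45, 0, 100) [288.9487269  273.47014517] [256.63150333 312.63980173]
(-94, 0, 111) [291.68330119 282.11194187] [247.94177305 335.42872253]
(-31, 0, 151) [287.21631446 242.57669674] [255.64259159 306.17819379]
[521.04309526 169.84330064 167.381903  ] [254.18319154 306.05450926]
167 [254.12810792 306.33454211]
240 [248.70075562 306.23341908]
300 [243.57574967 306.13792942]
400 [233.31127606 305.94668062]
450 [227.1433181  305.83175856]
```

View pics/p3.png

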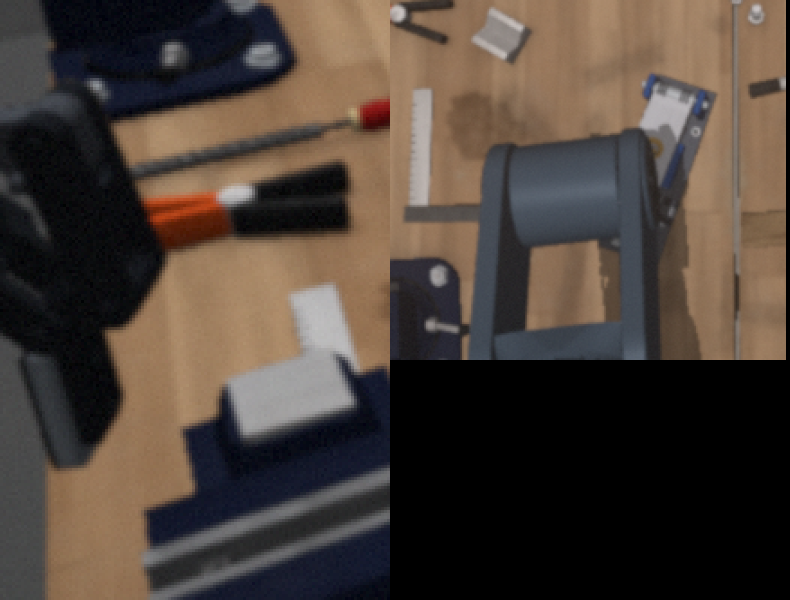

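Both pictures, start and now, show the fingertips about 30 mm higher than the reported TCP, with good horizontal agreement. The jig's cheeks project correctly at (266,239) and (298,237), so the cameras and jig agree with each other. Contact force will settle it, so I descend slowly and feel for the pad.

Call:
jog_arm(steps=[[[1,0,0,3,0,0,0],[1,0,0,3,0,0,0],[1,0,0,3,0,0,0],[1,0,0,3,0,0,0],[1,0,0,3,0,0,0],[1,0,0,3,0,0,0],[1,0,0,3,0,0,0]]])

```text
clock: 3.18
tcp_pos: [523.4, 169.9, 147.3]
ee_rot: [[-0.932, 0.362, 0.009], [0.362, 0.932, 0.001], [-0.008, 0.004, -1.0]]
wrist_force: [0.7, 1.1, -0.3]
width: -0.1
```

Call:
jog_arm(steps=[[[1,3,0,3,0,0.008,0],[1,0,0,3,0,0,0],[1,0,0,3,0,0,0],[1,0,0,3,0,0,0],[1,0,0,3,0,0,0]]])

```text
clock: 3.6
tcp_pos: [520.0, 171.1, 130.1]
ee_rot: [[-0.932, 0.362, -0.001], [0.362, 0.932, 0.004], [0.002, 0.004, -1.0]]
wrist_force: [0.6, -0.5, 0.2]
width: -0.1
```

```bash
python3 go.py 520 169.8 125; python3 - <<'E'
from h import *
I,K,T=cam("scene");s=read_state();print(s["clock"],s["tcp_pos"],proj(K,T,s["tcp_pos"]),s["wrist_force"])
r=cv2.resize(I[170:290,236:336],None,fx=5,fy=5,interpolation=3)
cv2.imwrite("pics/p4.png",r[:,:,::-1])
E
```

```text
t 3.6 p [520.  171.1 130.1] yaw 1.201 q [ 0.11  0.51  1.69  0.01  0.93 -1.09] F [ 0.6 -0.5  0.2] w -0.1
shift [-0.5 -1.2  5.1] turn [ 0.004 -0.002  0.   ]
3.65 [519.47783272 171.00526051 129.49516954] [286.95676184 254.67196089] [ 0.0423709  -0.62106286 -0.21538123]
```

View pics/p4.png

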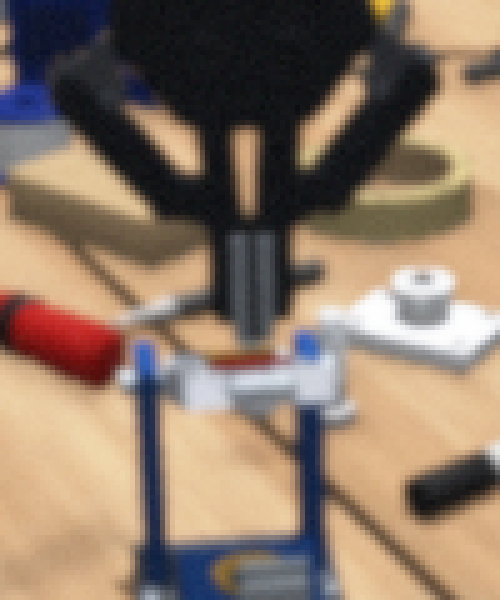

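The tip is at crop (255,340), scene pixel (287,238), while the TCP projects to (287,255). The offset is again about 30 mm upward, and the tip sits just above the red pad at (285,242). I press slowly along the pad's arc and watch the force for contact at a reported z of about 121.

Call:
jog_arm(steps=[[[1,0,-1,3,0,0,0],[1,0,0,3,0,0,0],[1,0,0,3,0,0,0],[1,0,0,3,0,0,0]]])

```text
clock: 3.98
tcp_pos: [519.5, 170.1, 117.2]
ee_rot: [[-0.932, 0.362, -0.001], [0.362, 0.932, 0.004], [0.002, 0.004, -1.0]]
wrist_force: [-0.5, -0.6, 2.0]
width: 0.2
```

Call:
jog_arm(steps=[[[1,1.5,0,3,0,0,0],[1,1.5,0,3,0,0,0],[1,1.5,0,3,0,0,0]]])

```text
clock: 4.23
tcp_pos: [516.1, 171.5, 107.8]
ee_rot: [[-0.932, 0.362, 0.001], [0.362, 0.932, 0.004], [0.0, 0.004, -1.0]]
wrist_force: [0.6, -0.9, 1.6]
width: 0.3
```

Call:
jog_arm(steps=[[[1,1.5,0,3,0,0,0],[1,1.5,0,3,0,0,0],[1,1,0,3,0,0,0],[1,1,0,3,0,0,0],[1,1,0,3,0,0,0],[1,0.5,0,3,0,0,0],[1,0.5,0,3,0,0,0]]])

```text
clock: 4.82
tcp_pos: [509.8, 173.6, 85.1]
ee_rot: [[-0.933, 0.361, 0.004], [0.361, 0.933, 0.002], [-0.003, 0.003, -1.0]]
wrist_force: [0.4, -1.0, 1.8]
width: -0.0
```

Call:
jog_arm(steps=[[[1,0.5,0,3,0,0,0],[1,0.5,0,3,0,0,0],[1,0,0,3,0,0,0]]])

```text
clock: 5.07
tcp_pos: [508.4, 174.1, 75.8]
ee_rot: [[-0.933, 0.361, 0.003], [0.361, 0.933, 0.002], [-0.002, 0.003, -1.0]]
wrist_force: [-2.7, -1.0, 11.7]
width: 0.5
```

Call:
jog_arm(steps=[[[1,0,0,3,0,0,0],[1,0,0,3,0,0,0]]])

```text
clock: 5.23
tcp_pos: [507.7, 174.4, 70.8]
ee_rot: [[-0.933, 0.361, 0.002], [0.361, 0.933, 0.002], [-0.001, 0.003, -1.0]]
wrist_force: [-1.3, -0.3, 4.4]
width: 0.1
```

Call:
jog_arm(steps=[[[1,0,0,3,0,0,0],[1,0,0,3,0,0,0]]])

```text
clock: 5.4
tcp_pos: [507.3, 174.6, 64.7]
ee_rot: [[-0.933, 0.361, 0.001], [0.361, 0.933, 0.003], [-0.0, 0.003, -1.0]]
wrist_force: [-0.4, -1.5, 4.1]
width: -0.1
```

Call:
jog_arm(steps=[[[1,0,0,3,0,0,0],[1,0,0,3,0,0,0]]])

```text
clock: 5.57
tcp_pos: [507.1, 174.7, 59.8]
ee_rot: [[-0.933, 0.361, 0.001], [0.361, 0.933, 0.003], [-0.0, 0.003, -1.0]]
wrist_force: [-6.9, -2.0, 36.2]
width: -0.2
```

The stop is firmly reached at 36 N. Now I lift off.

Call:
jog_arm(steps=[[[1,0,0,-5,0,0,0],[1,0,0,-5,0,0,0],[1,0,0,-8,0,0,0],[1,0,0,-10,0,0,0],[1,0,0,-20,0,0,0],[0,0,0,-30,0,0,0],[0,0,0,-40,0,0,0],[0,0,0,0,0,0,0]]])

```text
clock: 6.23
tcp_pos: [505.1, 175.3, 180.8]
ee_rot: [[-0.932, 0.362, -0.007], [0.362, 0.932, 0.004], [0.008, 0.001, -1.0]]
wrist_force: [2.2, 0.6, 0.2]
width: 35.7
```

```bash
python3 go.py 589 -150 200 0.28; python3 - <<'E'
from h import *
I,K,T=cam("scene");s=read_state();print(s["clock"],s["tcp_pos"],proj(K,T,s["tcp_pos"]),s["wrist_force"])
r=cv2.resize(I[190:310,226:346],None,fx=5,fy=5,interpolation=3)
cv2.imwrite("pics/p5.png",r[:,:,::-1])
E
```

```text
t 6.2333 p [505.1 175.3 180.8] yaw 1.201 q [ 0.12  0.43  1.67  0.01  1.05 -1.08] F [2.2 0.6 0.2] w 35.7
shift [-195.7 -272.9  -21.1] turn [-0.002 -0.008  0.921]
6.2833 [502.96997397 174.94380795 177.95228933] [288.03736803 232.40051948] [-0.12342148 -0.69850628 -1.60410801]
```

View pics/p5.png

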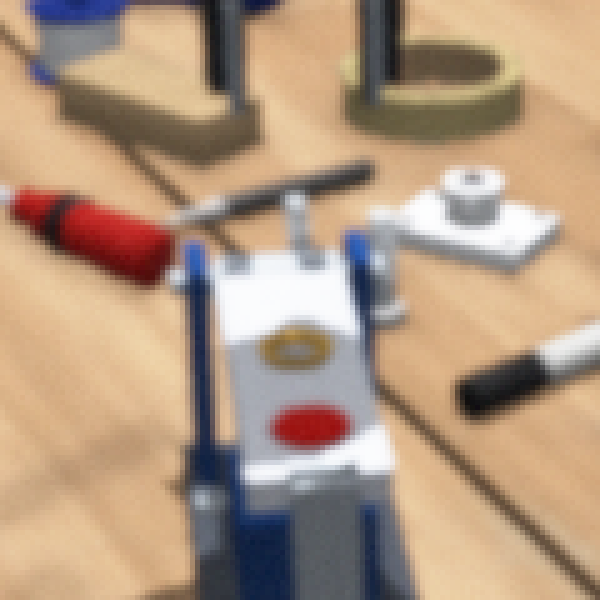

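The leaf is latched: the pad shows at scene pixel (288,275), against a predicted level position of (289,273.5), and the tongue is under the pawl. The bush mouth is at (285,259). The stop was reached at a reported z of about 61, so the true tip is about 33 mm above the reported TCP. I will grasp at a reported z of about 77 and work relative from there. Next I turn to the handle's yaw, 0.28.

Call:
jog_arm(steps=[[[0,0,0,0,0,0,0.115],[0,0,0,0,0,0,0.115],[0,0,0,0,0,0,0.115],[0,0,0,0,0,0,0.115],[0,0,0,0,0,0,0.115],[0,0,0,0,0,0,0.115],[0,0,0,0,0,0,0.115],[0,0,0,0,0,0,0.115],[0,0,0,0,0,0,0]]])

```text
clock: 7.03
tcp_pos: [496.1, 175.4, 172.4]
ee_rot: [[-0.233, 0.972, -0.025], [0.972, 0.233, 0.004], [0.01, -0.023, -1.0]]
wrist_force: [-0.8, 0.7, 1.0]
width: 85.4
```

```bash
python3 go.py 591.2 -153.4 180 0.28; python3 - <<'E'
from fit import *
print(proj(s["K"],s["T"],[559.6,155.6,102]),ray(s["K"],s["T"],285.2,259,102),ray(s["K"],s["T"],288.2,275.4,100))
I,K,T=cam("top")
hsv=cv2.cvtColor(I,cv2.COLOR_RGB2HSV); m=((hsv[...,0]<8)|(hsv[...,0]>172))&(hsv[...,1]>170)&(hsv[...,2]>90)
y,x=np.where(m[280:340,230:290]);print("red top",len(x), x.mean()+230 if len(x) else 0,y.mean()+280 if len(x) else 0)
E
```

```text
t 7.0333 p [496.1 175.4 172.4] yaw 0.235 q [ 0.12  0.44  1.69  0.01  1.04 -0.12] F [-0.8  0.7  1. ] w 85.4
shift [-341.9   15.6  -11.3] turn [-0.023 -0.01  -0.045]
[285.93859062 257.68400742] [555.5696819  158.86760879 102.        ] [502.15869604 177.68301434 100.        ]
red top 0 0 0
```

Call:
jog_arm(steps=[[[0,-33,2,-4,-0.023,-0.01,-0.045],[0,-33,1,-1,0,0,0],[0,-33,1,-1,0,0,0],[0,-33,1,-1,0,0,0],[0,-33,1,-1,0,0,0],[0,-33,1,-1,0,0,0],[0,-33,1,-1,0,0,0],[0,-33,1,-1,0,0,0],[0,-33,1,-1,0,0,0],[0,-25,1,0,0,0,0],[0,0,0,0,0,0,0]]])

```text
clock: 8.0
tcp_pos: [601.2, -140.0, 176.4]
ee_rot: [[-0.325, 0.946, -0.01], [0.946, 0.325, 0.003], [0.006, -0.009, -1.0]]
wrist_force: [1.0, -0.2, 0.1]
width: 85.3
```

```bash
python3 go.py 591.2 -153.4 140 0.28; python3 - <<'E'
from h import *
I,K,T=cam("top");J,K2,T2=cam("scene")
a=cv2.resize(I[232:352,225:305],None,fx=5,fy=5,interpolation=3)
b=cv2.resize(J[130:280,350:450],None,fx=4,fy=4,interpolation=3)
im=np.zeros((600,800,3),np.uint8);im[:,:400]=a;im[:,400:]=b
cv2.imwrite("pics/p6.png",im[:,:,::-1])
s=read_state();print(proj(K2,T2,s["tcp_pos"]+[0,0,33]))
E
```

```text
t 8.0 p [ 601.2 -140.   176.4] yaw 0.331 q [-0.41  0.54  1.46 -0.    1.14 -0.74] F [ 1.  -0.2  0.1] w 85.3
shift [ -9.6 -13.5  36.5] turn [-0.009 -0.006  0.051]
[409.6441524  169.87368209]
```

View pics/p6.png

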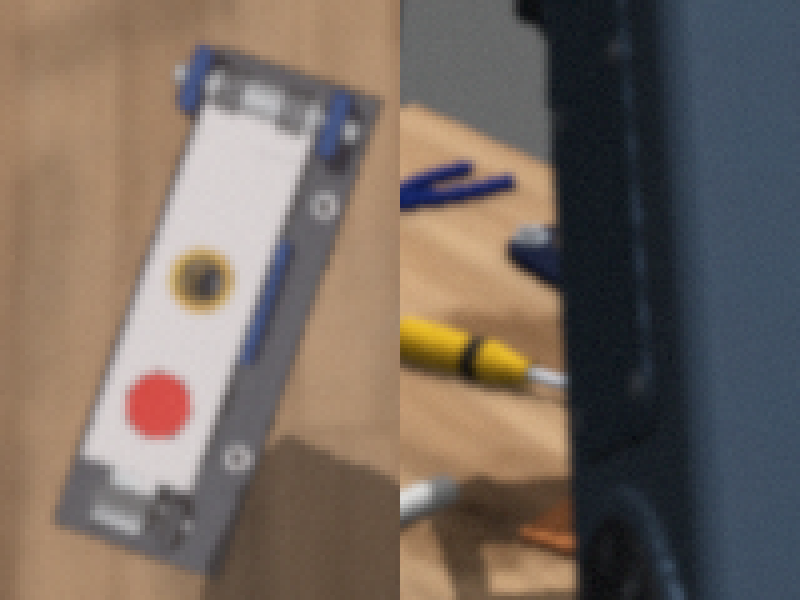

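The jig seen from above: the bush is at crop (202,280), top pixel (265.4,288.0), and the pad is at (256.7,313), matching the level prediction of (256.6,312.6). The arm hides the stand in the scene view, so I align and descend by the numbers.

Call:
jog_arm(steps=[[[0,-9,-13,5,-0.009,-0.006,0.051],[0,0,0,10,0,0,0],[0,0,0,0,0,0,0]]])

```text
clock: 8.35
tcp_pos: [587.1, -143.8, 159.6]
ee_rot: [[-0.282, 0.959, -0.006], [0.959, 0.282, 0.007], [0.009, -0.004, -1.0]]
wrist_force: [-0.4, -0.2, 0.1]
width: 85.4
```

```bash
python3 go.py 591.2 -153.4 77 0.28; python3 - <<'E'
from fit import *
print("bush",ray(t["K"],t["T"],265.4,288,102),"pad",ray(t["K"],t["T"],256.7,313,100))
I,K,T=cam("top");cv2.imwrite("pics/top7.png",I[:,:,::-1])
I,K,T=cam("scene");cv2.imwrite("pics/scene7.png",I[:,:,::-1])
E
```

```text
t 8.35 p [ 587.1 -143.8  159.6] yaw 0.286 q [-0.43  0.55  1.52  0.    1.09 -0.72] F [-0.4 -0.2  0.1] w 85.4
shift [-11.    1.6  82.5] turn [-0.004 -0.008  0.006]
bush [558.67093328 155.41096384 102.        ] pad [506.88526762 173.63200384 100.        ]
```

Call:
jog_arm(steps=[[[0,-11,2,0,-0.004,-0.008,0.006],[0,0,0,15,0,0,0],[0,0,0,15,0,0,0],[0,0,0,0,0,0,0]]])

```text
clock: 8.78
tcp_pos: [597.7, -153.3, 133.2]
ee_rot: [[-0.283, 0.959, 0.01], [0.959, 0.283, -0.005], [-0.007, 0.008, -1.0]]
wrist_force: [-1.2, 0.8, 0.1]
width: 85.4
```

```bash
python3 go.py 591.2 -153.4 77 0.28
```

```text
t 8.7833 p [ 597.7 -153.3  133.2] yaw 0.287 q [-0.43  0.59  1.52 -0.    1.02 -0.72] F [-1.2  0.8  0.1] w 85.4
shift [ 2.2 -6.7 56.1] turn [0.008 0.007 0.007]
```

Call:
jog_arm(steps=[[[0,2,-6,8,0.008,0.007,0.007],[0,0,0,10,0,0,0],[0,0,0,10,0,0,0],[0,0,0,10,0,0,0],[0,0,0,4,0,0,0],[0,0,0,0,0,0,0],[0,0,0,0,0,0,0]]])

```text
clock: 9.37
tcp_pos: [593.3, -153.4, 88.8]
ee_rot: [[-0.278, 0.961, 0.002], [0.961, 0.278, -0.002], [-0.002, 0.002, -1.0]]
wrist_force: [-0.3, -0.2, -0.4]
width: 85.7
```

```bash
python3 go.py 591.2 -153.4 77 0.28
```

```text
t 9.3667 p [ 593.3 -153.4   88.8] yaw 0.282 q [-0.43  0.65  1.56 -0.    0.93 -0.72] F [-0.3 -0.2 -0.4] w 85.7
shift [ 0.6 -2.  11.8] turn [0.002 0.002 0.002]
```

Call:
jog_arm(steps=[[[0,0.5,-2,5,0.002,0.002,0],[0,0,0,6,0,0,0],[0,0,0,0,0,0,0],[0,0,0,0,0,0,0]]])

```text
clock: 9.7
tcp_pos: [591.7, -153.9, 77.4]
ee_rot: [[-0.278, 0.961, 0.001], [0.961, 0.278, -0.001], [-0.001, 0.001, -1.0]]
wrist_force: [0.5, 0.0, 0.6]
width: 85.3
```

Call:
jog_arm(steps=[[[0.4,0,0,0,0,0,0],[0.6,0,0,0,0,0,0],[0.8,0,0,0,0,0,0],[1,0,0,0,0,0,0],[1,0,0,0,0,0,0],[1,0,0,0,0,0,0],[1,0,0,0,0,0,0],[1,0,0,0,0,0,0],[1,0,0,0,0,0,0],[1,0,0,0,0,0,0]]], grip_force=60)

```text
clock: 10.53
tcp_pos: [592.5, -154.3, 78.4]
ee_rot: [[-0.278, 0.961, 0.003], [0.961, 0.278, -0.002], [-0.003, 0.003, -1.0]]
wrist_force: [-0.1, 0.9, 0.2]
width: 21.3
```

```bash
python3 go.py 591.2 -153.4 77 0.28
```

```text
t 10.5333 p [ 592.5 -154.3   78.4] yaw 0.282 q [-0.44  0.66  1.57 -0.    0.91 -0.72] F [-0.1  0.9  0.2] w 21.3
shift [ 1.2 -1.   1.4] turn [0.003 0.003 0.002]
```

Width is 21.3 mm, so the handle is gripped. Now I lift.

Call:
jog_arm(steps=[[[1,0,0,-10,0,0,0],[1,0,0,-15,0,0,0],[1,0,0,-20,0,0,0],[1,0,0,-20,0,0,0],[1,0,0,-20,0,0,0],[1,0,0,-20,0,0,0],[1,0,0,-20,0,0,0],[1,0,0,-10,0,0,0],[1,0,0,0,0,0,0],[1,0,0,0,0,0,0]]])

```text
clock: 11.37
tcp_pos: [592.5, -153.7, 222.6]
ee_rot: [[-0.278, 0.961, 0.007], [0.961, 0.278, -0.002], [-0.004, 0.006, -1.0]]
wrist_force: [0.2, 0.3, -1.6]
width: 21.1
```

```bash
python3 go.py 559.5 155 215 0.28
```

```text
t 11.3667 p [ 592.5 -153.7  222.6] yaw 0.281 q [-0.44  0.48  1.44  0.    1.21 -0.72] F [ 0.2  0.3 -1.6] w 21.1
shift [305.7  53.9   6.8] turn [0.006 0.004 0.001]
```

Call:
jog_arm(steps=[[[1,15,3,0,0.006,0.004,0],[1,25,4.5,0,0,0,0],[1,25,4.5,0,0,0,0],[1,25,4.5,0,0,0,0],[1,25,4.5,0,0,0,0],[1,25,4.5,0,0,0,0],[1,25,4.5,0,0,0,0],[1,25,4.5,0,0,0,0],[1,25,4.5,0,0,0,0],[1,25,4.5,0,0,0,0],[1,25,4.5,0,0,0,0],[1,15,3,0,0,0,0],[1,0,0,0,0,0,0],[1,0,0,0,0,0,0]]])

```text
clock: 12.53
tcp_pos: [545.2, 154.3, 206.7]
ee_rot: [[-0.276, 0.96, -0.042], [0.961, 0.277, 0.009], [0.02, -0.038, -0.999]]
wrist_force: [-1.0, -1.6, -1.5]
width: 21.5
```

```bash
python3 go.py 559.5 155 205 0.28
```

```text
t 12.5333 p [545.2 154.3 206.7] yaw 0.281 q [ 0.07  0.45  1.54  0.01  1.19 -0.21] F [-1.  -1.6 -1.5] w 21.5
shift [-3.3 14.   1.1] turn [-0.038 -0.02   0.   ]
```

Call:
jog_arm(steps=[[[1,-2,10,0,-0.03,-0.015,0],[1,0,0,0,0,0,0],[1,0,0,0,0,0,0]]])

```text
clock: 12.78
tcp_pos: [552.8, 154.6, 203.8]
ee_rot: [[-0.277, 0.961, -0.015], [0.961, 0.277, 0.002], [0.006, -0.014, -1.0]]
wrist_force: [-0.4, 0.2, -1.2]
width: 21.5
```

```bash
python3 go.py 559.5 155 205 0.28
```

```text
t 12.7833 p [552.8 154.6 203.8] yaw 0.281 q [ 0.08  0.46  1.54  0.    1.16 -0.21] F [-0.4  0.2 -1.2] w 21.5
shift [-1.4  6.5 -1.3] turn [-0.014 -0.006  0.001]
```

Call:
jog_arm(steps=[[[1,-1,6,0,-0.014,-0.006,0],[1,0,0,0,0,0,0],[1,0,0,0,0,0,0]]])

```text
clock: 13.03
tcp_pos: [558.7, 153.2, 202.9]
ee_rot: [[-0.274, 0.962, -0.002], [0.962, 0.274, -0.001], [-0.0, -0.002, -1.0]]
wrist_force: [-0.0, -0.1, -1.1]
width: 21.1
```

```bash
python3 go.py 559.5 155 205 0.28; python3 - <<'E'
from h import *
I,K,T=cam("scene");I2,K2,T2=cam("top");s=read_state();p=s["tcp_pos"]
tip=p+[-1,0.5,12-78.4-0];print(s["clock"],p,s["ee_rot"][:,2],"tip exp",tip,"proj",proj(K,T,tip),"collar",proj(K,T,tip+[0,0,88]),"grip",proj(K,T,tip+[0,0,115]))
a=cv2.resize(I[150:300,236:336],None,fx=4,fy=4,interpolation=3)
b=cv2.resize(I2[220:370,205:305],None,fx=4,fy=4,interpolation=3)
cv2.imwrite("pics/p8.png",np.hstack([a,b])[:,:,::-1])
E
```

```text
t 13.0333 p [558.7 153.2 202.9] yaw 0.278 q [ 0.08  0.46  1.54 -0.    1.14 -0.2 ] F [-0.  -0.1 -1.1] w 21.1
shift [ 1.5  1.3 -2.1] turn [-0.002  0.    -0.002]
13.1333 [558.8247157  153.29936455 203.0609962 ] [-1.20604091e-03 -8.48537018e-04 -9.99998913e-01] tip exp [557.8247157  153.79936455 136.6609962 ] proj [286.64903666 240.19323695] collar [284.95676423 192.67005211] grip [284.40832481 177.26852004]
```

View pics/p8.png

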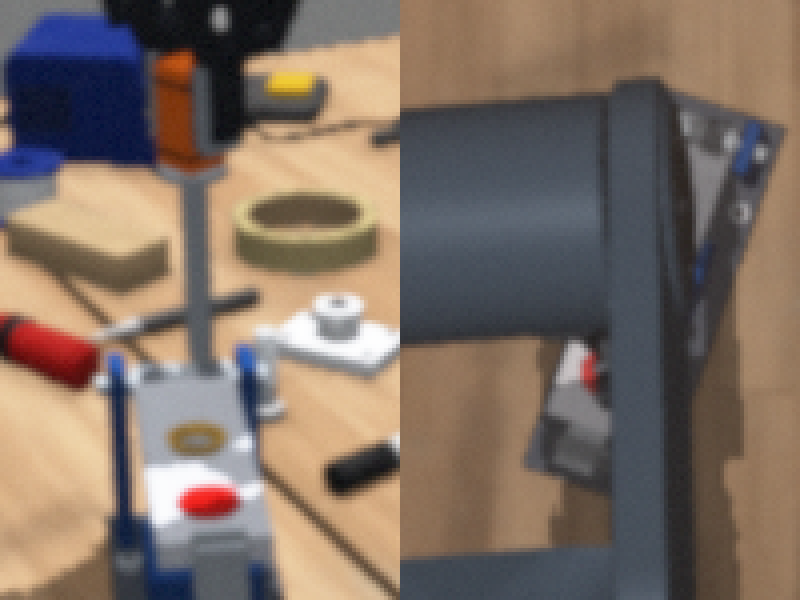

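The scene crop shows the pin held upright. The collar is at about scene (283.5,192.5) against an expected (285,192.7), and the tip at about (286.8,243.7) against an expected (286.6,240.2). The bush ring is at (285.2,259.5). I'll measure the shaft's axis numerically before going down.

```bash
python3 - <<'E'
from h import *
I,K,T=cam("scene");np.save("pin_scene.npy",I)
h=cv2.cvtColor(cv2.GaussianBlur(I,(3,3),0),cv2.COLOR_RGB2HSV).astype(int)
for r in list(range(188,242,3))+list(range(240,250)):
    row=h[r,274:299,1];print(r," ".join(f"{v:3d}" for v in row))
E
```

```text
188 116 122 177 206 214 219 225 228 219 203 173 121  78  57  59  69  82  90  90  85  82  84  86  87  88
191  36  38  54  81 104 129 155 175 190 196 189 174 158 138 117  96  78  71  76  86  91  91  90  88  88
194  92  77  53  30  16   8   9  14  21  23  19  12   9   5   9  26  48  70  86  96  99 101 100  98  97
197  98  98  97  95  94  90  78  48   8  16  24  18  12  54  83  94  99 101 102 101 101 102 101 100  99
200  91  93  95  98  97  95  86  60  19  16  21  16  17  59  85  98 101 102 102  99  97  91  88  88  89
203  80  82  85  88  90  91  85  62  25  13  24  19   8  54  81  92  95  96  93  90  86  86  87  90  93
206  78  78  80  81  83  85  83  67  34   5  21  16   8  52  80  92  96  96  97  95  96  93  91  89  88
209  82  82  84  85  86  84  81  70  40   5  21  21   5  45  77  92  97  98  98  99 100 100  96  97  96
212  92  92  93  93  89  85  81  72  43   3  21  24   0  42  76  89  93  95  96  97  99  97  94  93  94
215  93  93  92  93  91  86  83  71  45   5  18  21   5  33  67  81  88  90  93  96  98  99  98  97  95
218  91  94  95  95  91  88  83  73  47   7  21  24   8  31 
[... 1111 characters left out ...]
  18  19  20  21  22  23  25  25  25  26  25  23  20  21  25  45  92 151 154
244  23  24  21  21  20  20  19  18  19  20  20  20  21  22  22  23  22  21  19  21  26  41  82 143 154
245  21  19  19  18  18  19  18  18  19  19  18  18  18  19  19  20  18  19  19  20  25  42  85 145 161
246  18  18  19  17  17  17  17  18  18  17  16  17  17  17  17  17  17  17  17  19  25  43  87 148 168
247  17  19  17  17  17  17  15  17  17  16  14  16  17  16  16  16  17  16  16  18  24  40  81 142 166
248  17  17  18  17  17  16  17  17  16  16  16  16  17  17  16  16  17  17  17  18  22  38  74 132 162
249  17  17  17  17  17  16  17  17  16  16  16  17  17  17  17  16  16  17  16  18  22  34  70 120 154
```

The shaft axis slopes 0.040 px/px against 0.036 expected for upright, so it leans less than 0.01 rad sideways. The flats of the handle rule out a lean the other way. The columns of pin and bush share the same bias of about 1 px. I go down with guarded steps; the final reported z should be about 91.

Call:
jog_arm(steps=[[[1,1.5,1.5,5,-0.002,0,0],[1,0,0,7,0,0,0],[1,0,0,7,0,0,0],[1,0,0,5,0,0,0],[1,0,0,0,0,0,0],[1,0,0,0,0,0,0]]])

```text
clock: 13.68
tcp_pos: [559.5, 155.3, 176.0]
ee_rot: [[-0.274, 0.962, -0.0], [0.962, 0.274, -0.0], [-0.0, -0.0, -1.0]]
wrist_force: [0.4, 0.7, -0.9]
width: 21.5
```

```bash
python3 go.py 560 155 170 0.28
```

```text
t 13.6833 p [559.5 155.3 176. ] yaw 0.278 q [ 0.08  0.49  1.57 -0.    1.08 -0.2 ] F [ 0.4  0.7 -0.9] w 21.5
shift [-0.4  0.5  6. ] turn [-0.     0.    -0.002]
```

```bash
python3 - <<'E'
from h import *
I,K,T=cam("scene");print(proj(K,T,[558.7,155.6,109.6]),proj(K,T,[559.2,155.5,102]))
cv2.imwrite("pics/p9.png",cv2.resize(I[200:275,250:325],None,fx=8,fy=8,interpolation=3)[:,:,::-1])
E
```

```text
[286.00884843 254.06040541] [286.08341046 257.76208022]
```

View pics/p9.png

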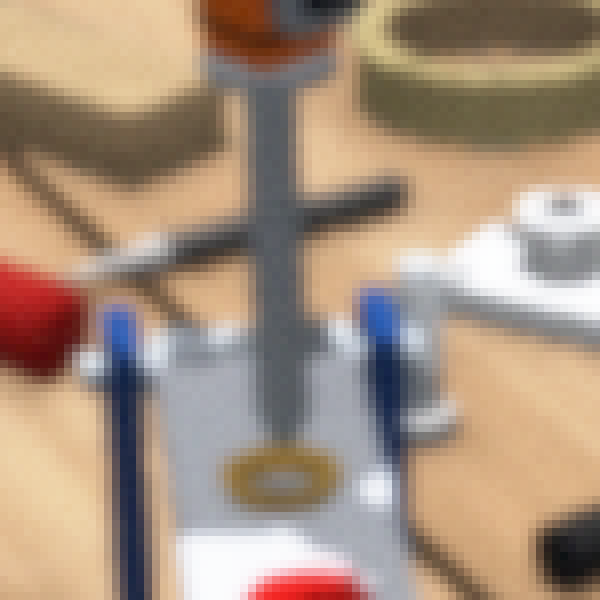

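The tip is at (285.6,255) and the ring centre at (285.4,259.5), directly above it; the expected separation was 3.7 px and about 4.5 px is seen. It is aligned to about 2 mm and upright, so I insert.

Call:
jog_arm(steps=[[[1,0,0.5,3,0,0,0],[1,0,0,4,0,0,0],[1,0,0,4,0,0,0],[1,0,0,4,0,0,0],[1,0,0,0,0,0,0]]])

```text
clock: 14.15
tcp_pos: [560.4, 155.5, 160.1]
ee_rot: [[-0.274, 0.962, 0.001], [0.962, 0.274, -0.0], [-0.0, 0.001, -1.0]]
wrist_force: [-0.6, -0.2, -2.2]
width: 21.3
```

```bash
python3 go.py 560 155 130 0.28
```

```text
t 14.15 p [560.4 155.5 160.1] yaw 0.278 q [ 0.08  0.51  1.58 -0.    1.05 -0.2 ] F [-0.6 -0.2 -2.2] w 21.3
shift [-0.4 -0.6 30.1] turn [ 0.001  0.    -0.002]
```

Call:
jog_arm(steps=[[[1,0,-0.5,3,0,0,0],[1,0,0,4,0,0,0],[1,0,0,4,0,0,0],[1,0,0,4,0,0,0],[1,0,0,4,0,0,0],[1,0,0,0,0,0,0]]])

```text
clock: 14.65
tcp_pos: [560.0, 155.3, 139.0]
ee_rot: [[-0.274, 0.962, 0.001], [0.962, 0.274, -0.0], [-0.0, 0.001, -1.0]]
wrist_force: [0.1, -0.5, -1.8]
width: 21.1
```

```bash
python3 go.py 560 155 91 0.28
```

```text
t 14.65 p [560.  155.3 139. ] yaw 0.278 q [ 0.08  0.54  1.6  -0.    1.   -0.2 ] F [ 0.1 -0.5 -1.8] w 21.1
shift [-0.3 -0.1 48. ] turn [ 0.001  0.    -0.002]
```

Free so far: force is −1.8 N, only the pin's weight. Continuing.

Call:
jog_arm(steps=[[[1,0,0,4,0,0,0],[1,0,0,4,0,0,0],[1,0,0,4,0,0,0],[1,0,0,4,0,0,0],[1,0,0,3,0,0,0]]])

```text
clock: 15.07
tcp_pos: [560.6, 155.4, 118.6]
ee_rot: [[-0.274, 0.962, 0.002], [0.962, 0.274, 0.0], [-0.001, 0.002, -1.0]]
wrist_force: [0.3, 0.3, -0.9]
width: 21.3
```

Call:
jog_arm(steps=[[[1,0,0,3,0,0,0],[1,0,0,3,0,0,0],[1,0,0,0,0,0,0]]])

```text
clock: 15.32
tcp_pos: [560.2, 155.4, 111.1]
ee_rot: [[-0.274, 0.962, 0.001], [0.962, 0.274, -0.0], [-0.0, 0.001, -1.0]]
wrist_force: [0.3, 0.2, -2.0]
width: 21.6
```

```bash
python3 go.py 560 155 91 0.28
```

```text
t 15.3167 p [560.2 155.4 111.1] yaw 0.278 q [ 0.08  0.58  1.62 -0.    0.94 -0.2 ] F [ 0.3  0.2 -2. ] w 21.6
shift [-0.3 -0.3 20.1] turn [ 0.001  0.    -0.002]
```

Call:
jog_arm(steps=[[[1,0,0,3,0,0,0],[1,0,0,3,0,0,0],[1,0,0,3,0,0,0],[1,0,0,3,0,0,0],[1,0,0,3,0,0,0],[1,0,0,2,0,0,0],[1,0,0,0,0,0,0],[1,0,0,0,0,0,0],[1,0,0,0,0,0,0]]])

```text
clock: 16.07
tcp_pos: [560.5, 155.4, 92.2]
ee_rot: [[-0.274, 0.962, 0.001], [0.962, 0.274, -0.0], [-0.0, 0.001, -1.0]]
wrist_force: [0.2, 0.4, -1.0]
width: 21.5
```

```bash
python3 go.py 560 155 91 0.28; python3 - <<'E'
from h import *
I,K,T=cam("scene");s=read_state()
# orange + gray collar rows; ring expected row ~259
c=int(285);h=cv2.cvtColor(I,cv2.COLOR_RGB2HSV)
for cc in(282,285,288):
    print(cc,[(r,int(h[r,cc,0]),int(h[r,cc,1]),int(h[r,cc,2])) for r in range(236,268,1)])
print("underside ctr/mouth exp",proj(K,T,[559.2,155.5,113]),proj(K,T,[559.2,155.5,102]))
E
```

```text
t 16.0667 p [560.5 155.4  92.2] yaw 0.278 q [ 0.08  0.61  1.64 -0.    0.9  -0.2 ] F [ 0.2  0.4 -1. ] w 21.5
shift [-0.2 -0.6  1.2] turn [ 0.001  0.    -0.002]
282 [(236, 11, 223, 128), (237, 10, 224, 131), (238, 10, 226, 131), (239, 10, 220, 131), (240, 10, 224, 131), (241, 11, 219, 134), (242, 11, 228, 130), (243, 10, 215, 135), (244, 10, 222, 132), (245, 11, 231, 129), (246, 11, 227, 129), (247, 10, 225, 127), (248, 11, 233, 117), (249, 10, 218, 104), (250, 10, 208, 109), (251, 9, 181, 127), (252, 8, 124, 127), (253, 3, 44, 128), (254, 135, 4, 118), (255, 0, 0, 105), (256, 19, 20, 101), (257, 18, 37, 103), (258, 19, 42, 103), (259, 17, 36, 100), (260, 16, 59, 113), (261, 19, 96, 125), (262, 19, 118, 125), (263, 17, 64, 131), (264, 165, 3, 152), (265, 117, 13, 176), (266, 113, 18, 187), (267, 107, 16, 222)]
285 [(236, 178, 37, 82), (237, 2, 44, 86), (238, 4, 50, 86), (239, 5, 53, 87), (240, 3, 53, 86), (241, 5, 58, 83), (242, 2, 50, 87), (243, 8, 59, 87), (244, 4, 61, 88), (245, 6, 70, 87), (246, 2, 73, 91), (247, 7, 93, 90), (248, 8, 121, 93), (249, 10, 169, 86), (250, 11, 203, 93)
[... 371 characters left out ...]
, (237, 103, 26, 68), (238, 110, 32, 72), (239, 113, 32, 71), (240, 110, 22, 71), (241, 103, 31, 74), (242, 102, 36, 70), (243, 107, 31, 75), (244, 113, 32, 72), (245, 99, 25, 72), (246, 109, 26, 77), (247, 110, 28, 83), (248, 150, 9, 82), (249, 5, 59, 95), (250, 8, 133, 111), (251, 8, 122, 119), (252, 4, 46, 128), (253, 150, 8, 126), (254, 113, 9, 118), (255, 13, 16, 112), (256, 17, 60, 119), (257, 18, 83, 114), (258, 16, 79, 113), (259, 20, 68, 109), (260, 18, 84, 115), (261, 19, 110, 123), (262, 19, 108, 120), (263, 15, 41, 137), (264, 120, 3, 159), (265, 112, 15, 181), (266, 113, 14, 212), (267, 110, 6, 243)]
underside ctr/mouth exp [285.87993564 252.21656552] [286.08341046 257.76208022]
```

The pin is free in both bushings: the force is only its weight. By reckoning the collar underside is at 113–114 mm; by image rows (collar edge about 254.5, brass lip front about 263.5) it is nearer 117. I lower 3 mm to sit mid-tolerance under both estimates.

Call:
jog_arm(steps=[[[1,0,-0.5,2,0,0,0],[1,0,0,1,0,0,0],[1,0,0,0,0,0,0],[1,0,0,0,0,0,0],[1,0,0,0,0,0,0],[1,0,0,0,0,0,0]]])

```text
clock: 16.62
tcp_pos: [560.4, 155.3, 89.5]
ee_rot: [[-0.274, 0.962, 0.003], [0.962, 0.274, 0.0], [-0.001, 0.003, -1.0]]
wrist_force: [-0.5, -0.0, -1.7]
width: 21.5
```

```bash
python3 go.py 560 155 89 0.28; python3 - <<'E'
from h import *
I,K,T=cam("scene");h=cv2.cvtColor(I,cv2.COLOR_RGB2HSV)
print([(r,h[r,285].tolist()) for r in range(248,268)])
m=((h[...,0]<6)|(h[...,0]>174))&(h[...,1]>150)&(h[...,2]>120)
y,x=np.where(m[262:290,275:305]);print("pad px",x.mean()+275,y.mean()+262,len(x))
a=np.load("scene.npz")["I"].astype(int);d=abs(I.astype(int)-a).max(2)
# bystander spots in scene: oak, marker, v-block, driver, alu part
for n,(u,v) in dict(oak=(381,304),marker=(340,262),vblock=(155,286),driver=(372,219),alu=(321,233)).items():
    print(n,float(np.median(d[v-12:v+12,u-15:u+15])))
s=read_state();print(s["clock"],s["tcp_pos"],s["qd"].round(3),s["width"],s["wrist_force"])
E
```

```text
t 16.6167 p [560.4 155.3  89.5] yaw 0.278 q [ 0.08  0.61  1.64 -0.    0.89 -0.2 ] F [-0.5 -0.  -1.7] w 21.5
shift [-0.1 -0.5  0.5] turn [ 0.003  0.001 -0.002]
[(248, [6, 89, 92]), (249, [7, 124, 97]), (250, [8, 158, 97]), (251, [9, 196, 91]), (252, [9, 207, 106]), (253, [10, 178, 119]), (254, [9, 101, 124]), (255, [3, 26, 119]), (256, [108, 12, 108]), (257, [109, 20, 100]), (258, [108, 25, 101]), (259, [113, 23, 99]), (260, [18, 13, 98]), (261, [18, 73, 109]), (262, [19, 113, 117]), (263, [17, 65, 129]), (264, [8, 7, 151]), (265, [109, 12, 175]), (266, [110, 16, 190]), (267, [113, 15, 225])]
pad px 287.8904109589041 275.1506849315069 73
oak 59.0
marker 64.0
vblock 48.0
driver 61.5
alu 61.5
16.6667 [560.45286722 155.27531768  89.55670377] [-0.001  0.    -0.     0.    -0.001  0.002] 21.14982624596522 [-0.21908244 -0.04506797 -1.52305918]
```

The leaf is still down (pad row 275.2). The patch differences are a uniform brightness change, so I check for shifts by correlation and then hand in.

```bash
python3 - <<'E'
from h import *
I,K,T=cam("scene");g=lambda x:cv2.cvtColor(x,cv2.COLOR_RGB2GRAY)
A,B=g(np.load("scene.npz")["I"]),g(I)
for n,(u,v) in dict(oak=(381,304),marker=(340,262),vblock=(155,286),driver=(372,219),alu=(321,233)).items():
    r=cv2.matchTemplate(B[v-45:v+45,u-45:u+45],A[v-15:v+15,u-18:u+18],cv2.TM_CCOEFF_NORMED);_,s,_,l=cv2.minMaxLoc(r);print(n,round(s,2),l[0]-27,l[1]-30)
print(finish_job())
E
```

```text
oak 1.0 0 0
marker 1.0 0 0
vblock 1.0 0 0
driver 0.57 -13 -3
alu 0.74 0 0
the job is handed in; nothing more can be done
None
```

I closed the jig, threaded the orange-handled pin through both bushings, and handed the job in at about 16.7 s of the 54 s allowed. `finish_job` gave no verdict.

**Reported height is off:** the fingertips really sit about 33 mm above the reported TCP (about 30 mm in the pictures, about 35 mm by touch). Because of this I worked the grasp and insertion heights relative to the grasp.

**Last checks that agreed:**
- **Leaf:** it stays latched. In the last check, the pad was within about 2 px of its predicted level position.
- **Pin:** it is gripped (opening about 21 mm), still, and upright (tool tilt about 0.003 rad). The wrist feels only the pin's weight, so it is not resting on or binding in anything.
- **Bystanders:** the oak block, marker and V-block show no shift. The aluminium part shows none either, though its match score was weaker (0.74).

**Checks that disagreed or failed:**
- **Collar height:** relative motion puts the collar about 9 mm above the upper bushing with the tip about 28 mm below the lower mouth. The image rows suggest 12–16 mm for the collar and about 21–25 mm for the tip. Both estimates are within tolerance.
- **Yellow screwdriver:** the image check failed to confirm its place (score 0.57, with a meaningless offset). The arm may have been covering it, which I did not confirm. My path stayed well above it, and I saw no sign of contact.

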